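# Snap the end cap back on a cleaned filter cartridge and keep it pressed home

## Robot

A 6-joint arm with a two-finger parallel gripper is mounted at the origin on the work surface. World frame = base frame: x ahead of the robot, y to its left, z up, the work surface at z = 0. Lengths are in mm, angles in rad, forces in N, time in s.
With the tool pointing down it reaches from about 300 to 1000 mm from the base axis. Payload 5.1 kg.
Tool frame: the origin (TCP) lies on the centre line of the jaws, within the pads' length; the fingertips stand 19 mm ahead of it and the grasp point (between the pads) is the TCP (tcp_to_tips is the distance from the TCP to the fingertips, in mm); z points along the fingers, x is the direction in which the jaws open and shut, and the axes are right-handed (so a half turn about z gives the same grasp; the last joint's range is limited). The gripper opens to 95 mm and grips with 3 to 60 N. Pads are 20 mm wide; open, the fingers measure 119 mm over their backs; the gripper's body (75 mm by 180 mm) begins 59 mm behind the grasp point.
Start: joints at [-0.083, 0.124, 1.65, -0, 1.367, -0.083], TCP at [649.988, -0.028, 233.656] pointing down, gripper open.
Joint ranges: [-2.61, 2.61], [-1.02, 2.33], [0.03, 2.71], [-1.35, 4.49], [0.32, 2.68], [-2.91, 2.91]. Speed limits (rad/s): [2.57, 2.57, 3.14, 3.14, 3.14, 3.14].

## Interface

Orientations are given as a unit quaternion [x, y, z, w].
In Python, from station import * gives the robot as it stands. The module is installed in compiled form; this text tells all that it offers.
- The arm moves only by the tool step_arm, never from a script. Its argument "series" is a list of rows, each a list of 4 numbers: the shift along the tool's x, y, z in m, then the turn about the tool's z in rad. In form: [[tx, ty, tz, twist], ...]. A call has 1 to 8 rows; each row is the pose to reach, as a shift and turn from the pose commanded when the call began, along the tool's axes at that moment; what a row does not reach only later rows make up. A row lasts 1/10 s, in which the tool goes at most 50 mm and 8.59 degrees, less where a joint would pass 70% of its speed; a pose out of reach is approached as far as the arm can. A call with a gripper value outside its range is refused whole. "gripper" is the finger opening in m, from 0 to 0.0951, set as the call begins (left out, the last holds). The fingers move at their own pace and stop on an object; "squeeze" is the grip in N (left out, the last holds). Time passes only in rows, so rows that repeat a pose let the fingers close. It gives the time, the measured TCP pose, the force and the opening at its end, in the units of the state.
- read_state(): the state, without advancing time (a new reading comes with each control period).
- capture(name): name is "scene" or "side" or "wrist"; returns a dict with "img" (384x512x3 uint8, blue, green, red), "z_map" (384x512 float32, mm along the optical axis (not along the pixel's ray), 0 where there is no reading), "intrinsics" (3x3 intrinsics, pixels), "k1" (the pictures are not rectified: a ray, as slopes to the right and down, at radius r is drawn at 1 + k1 r^2 times it, then the intrinsics apply), "rvec" (rotation vector, rad) and "tvec" (3), from world to camera coordinates, as OpenCV has them. Camera axes: x right, y down, z forward; pixel columns grow to the right and rows downward; lengths in mm; the calibration is good to about 2 mm. A picture is of the moment at which its call begins.
- job_done(): hands the job in, once; it reports no verdict.
The state is a dict: "time": time; "joint_positions": joint angles; "qvel": joint speeds; "joint_torque": joint torques, N m; "eef_pos": TCP position; "ee_rot": TCP orientation; "contact_force": force on the tool from outside, world axes, zero at the start; "ft_torque": the same for the moment, N m; "grip_width": finger opening in mm.
Only numpy, scipy, OpenCV 4.12 (cv2) and the standard library are available. Lean on these libraries where they do the work, as an engineer would, in place of code of your own. Each camera call takes 0.05 s, during which the arm holds its last target.

## Task

First slide the cleaned filter across the plate to the middle of the turntable, keeping it standing on the plate, so that the push will go straight down through the bearing. Then take the end cap from the bench, set it over the stud on top of the filter and press down until it snaps fully home with its rim flat on the filter, and keep pressing firmly after the click: finish while still holding the cap down, do not let go. Leave the comb, the seam ripper, the cyclone cup and the tumbler alone.

Things in the scene. Friction and masses are not known exactly. Their poses are not given: they have to be found in the camera images.
- turntable_centre (a point): Middle of the turntable's plate, on its upper face, 30 mm above the bench; z up. The turntable is a round aluminium plate, 260 mm across, 10 mm thick, with fine turned rings (the innermost, 104 mm across, is a little larger than the filter), on a fixed foot 150 mm across. The plate turns about its vertical axis against slight friction (0.04 Nm).
- filter: Loose pleated filter cartridge, 0.2 to 0.33 kg, standing upright on the plate: 96 mm across, 80 mm high, white paper pleats between grey end discs. Too wide to grip; its smooth foot slides easily (about 1 N). Origin: centre of its underside; z up its axis. It starts 45 to 70 mm off the turntable's middle, on its far side or to its left or right.
- filter_top (a point): Centre of the flat upper face of the filter, 80 mm above its underside, where the cap's rim comes to rest.
- stud_ball (a point): Centre of the ball of the stud on top of the filter: a ball 20 mm across on a neck 12 mm thick. Ball centre 14 mm, ball top 24 mm above the filter's upper face.
- cap: Loose end cap, about 55 g, right way up on the bench: a grey dished plastic cover 76 mm across and 16 mm high with a flat rim below; in the middle of its top a round hollow ribbed grip 32 mm across, from 16 to 46 mm above the rim's underside. Origin: centre of the rim's underside; z up. Within the rim four sprung tongues leave a 16 mm wide mouth for the ball of the stud.
- cap_grip (a point): Middle of the cap's grip, on its axis, 34 mm above the rim's underside. Pressed on the stud, the tongues meet the ball with the rim about 12 mm above the filter's top face; resistance grows to about 11 N some 8 mm above it and is gone at 6 mm (the click); then the cap is drawn down until its rim lies on the filter. It finds its own way from up to 3 mm off the axis.
- comb: Bystander: flat blue plastic comb tool, 38 mm by 150 mm, 6 mm thick, lying on the bench to the right, as the robot sees it. Origin: about the middle of its underside.
- ripper: Bystander: slim steel seam ripper, 130 mm long, 13 mm thick, lying on the far part of the bench. Origin: about the middle of its underside.
- cyclone_cup: Bystander: green open plastic cyclone cup with a rim flange, 112 mm across at the rim and 120 mm high, a cone rising inside, standing on the far part of the bench. Origin: centre of its underside.
- tumbler: Bystander: frosted glass tumbler, 74 mm wide at the mouth and 95 mm high, standing to the left, as the robot sees it. Origin: centre of its underside.
Things that resemble listed ones, but are neither listed nor needed, are in the scene too. What is shaped like the filter but orange or yellow is not meant.

How it is judged (in metres and radians):
On the way, in this order (a step that is already met when the one before it is completed fails the run):
1. the filter stands in the middle of the turntable, cap not yet on (horizontal distance between filter and turntable_centre below 0.015 m and angle between filter's own z axis and vertical below 0.05 rad and horizontal distance between cap and filter_top above 0.02 m), for 0.2 s.
2. the cap has snapped over the stud and its rim lies on the filter (z of cap in the frame of filter_top below 0.003 m and horizontal distance between cap and filter_top below 0.004 m and angle between the z axis of cap and the z axis of filter, either way round below 0.06 rad), for 0.2 s.
At the end, for the whole second after the job is handed in: Filter upright, within 15 mm of the middle of the turntable; cap home on it (rim within 3 mm of its top face, 4 mm of its axis, level); the robot still holds the cap and presses it: the filter bears on the plate with over 8 N, its weight of about 3 N included (all of step 2 and horizontal distance between filter and turntable_centre below 0.015 m and angle between filter's own z axis and vertical below 0.05 rad and contact force between any of the fingers, the arm and cap above 2 N and contact force between filter and turntable above 8 N); the arm keeps its last pose, push and grip.
It fails at once if the filter is lifted off the turntable's plate or tipped over (z of filter in the frame of turntable_centre above 0.015 m or z of filter in the frame of turntable_centre below -0.01 m or angle between filter's own z axis and vertical above 0.35 rad).
It fails at once if a bystander is shoved or knocked over (distance of any of comb, ripper, cyclone_cup, tumbler from where it was at the start of the episode above 0.03 m or angle between any of cyclone_cup, tumbler's own z axis and vertical above 0.5 rad).
It also fails if it takes over 61 s, if anything falls off the work surface, if the arm or the gripper's body presses on something with over 40 N, if the wrist force passes 120 N, or if a joint passes its speed limit or range.

## Working session

There is one attempt and no reset: what is moved stays moved. The work goes in short steps, Python scripts to look and compute and a tool call to move; the robot and the scene stay as the last step left them, time stands still between calls to the robot, and variables do not carry over. Pictures are saved under pics/ and viewed, and the job is handed in when it is done.

Besides the shell and the picture viewer there is one more tool, called after "Emit:" as name(argument=value, ...), one argument or row to a line, values as JSON. step_arm: Moves the arm, as the interface text tells. Its arguments: {"type":"object","properties":{"series":{"type":"array","items":{"type":"array","items":{"type":"number"}}},"gripper":{"type":"number"},"squeeze":{"type":"number"}},"required":["series"]}

```bash
mkdir -p pics; cat > h.py <<'E'
import numpy as np,cv2
from station import *
def cam(n):
    c=capture(n); c['R']=cv2.Rodrigues(np.array(c['rvec'],float))[0]; c['t']=np.array(c['tvec'],float).reshape(3); return c
def slopes(c,uv):
    uv=np.atleast_2d(np.array(uv,float)); K=np.array(c['intrinsics']); 
    d=np.stack([(uv[:,0]-K[0,2])/K[0,0],(uv[:,1]-K[1,2])/K[1,1]],1)
    return cv2.undistortPoints(d.reshape(-1,1,2),np.eye(3),np.array([float(c['k1']),0,0,0])).reshape(-1,2)
def onplane(c,uv,z):
    s=slopes(c,uv); d=np.c_[s,np.ones(len(s))]@c['R']; o=-c['R'].T@c['t']
    return o+d*((z-o[2])/d[:,2])[:,None]
def cloud(c):
    h,w=c['z_map'].shape; u,v=np.meshgrid(np.arange(w),np.arange(h))
    s=slopes(c,np.c_[u.ravel(),v.ravel()]); z=c['z_map'].ravel()[:,None]
    P=(np.c_[s,np.ones(len(s))]*z-c['t'])@c['R']; P[z[:,0]==0]=np.nan
    return P.reshape(h,w,3)
def proj(c,P):
    p=cv2.projectPoints(np.atleast_2d(np.array(P,float)),np.array(c['rvec'],float),np.array(c['tvec'],float),np.array(c['intrinsics'],float),np.array([float(c['k1']),0,0,0]))[0]
    return p.reshape(-1,2)
E
python3 - <<'E'
from h import *
print(read_state())
for n in ('scene','side','wrist'):
    c=cam(n); cv2.imwrite(f'pics/{n}0.png',c['img']); np.savez(f'{n}0.npz',**{k:c[k] for k in c})
    print(n,c['intrinsics'],c['k1'],-c['R'].T@c['t'],c['R'][2])
E
```

```text
{'time': 0.0, 'joint_positions': array([-8.25761432e-02,  1.24498360e-01,  1.65164106e+00, -1.67575536e-05,
        1.36749013e+00, -8.25955497e-02]), 'qvel': array([-3.43839164e-04, -9.53514627e-04, -1.73485893e-03, -9.62588876e-04,
        8.66414088e-05, -5.89353981e-04]), 'joint_torque': array([-6.25927078e-04, -4.17603564e+01, -3.59935069e+01,  7.73367751e-02,
        4.92534391e-02, -1.75303944e-04]), 'eef_pos': array([6.49410588e+02, 3.07230279e-02, 2.32410844e+02]), 'ee_rot': array([ 9.99999481e-01,  1.14033655e-05, -1.01565374e-03, -7.58372994e-05]), 'contact_force': array([0.56132603, 0.34807567, 0.48059584]), 'ft_torque': array([-0.04171978,  0.06245364, -0.01098277]), 'grip_width': 95.15701857545895}
scene [[417.98861988   0.         257.44915364]
 [  0.         417.98861988 194.54538281]
 [  0.           0.           1.        ]] 0.053619175349254714 [1205.86287739  660.00425775  903.06305663] [-0.53979502 -0.51712156 -0.66423387]
side [[487.30271709   0.         262.27624238]
 [  0.         487.30271709 194.32783301]
 [  0.           0.           1.        ]] 0.040200986560152585 [ 483.4940852  -968.48842193  874.78074546] [ 0.04751503  0.78557183 -0.61694345]
wrist [[327.84578263   0.         255.24271917]
 [  0.         327.84578263 192.05339132]
 [  0.           0.           1.        ]] -0.02419409198143549 [650.02069074  67.63905266 383.67627302] [-0.00158728 -0.23925614 -0.97095519]
```

View pics/scene0.png

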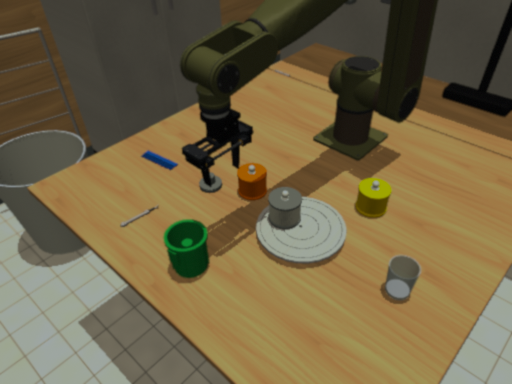

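View pics/side0.png

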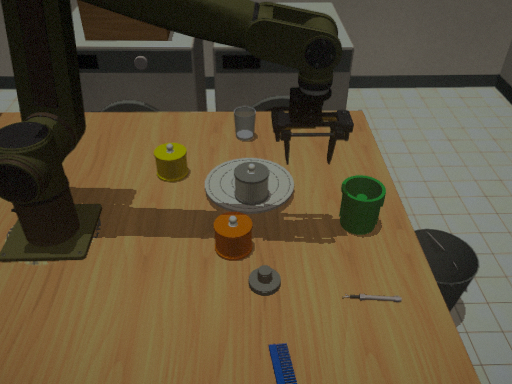

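View pics/wrist0.png

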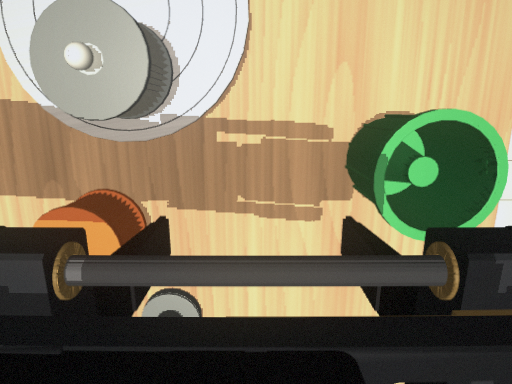

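The scene view shows the turntable at about (301,230), with the grey filter on it at (285,207). Side view: filter (251,183), turntable (249,185), cap on the bench at (265,280), orange decoy at (233,235). Next I measure each of them.

```bash
cat > meas.py <<'E'
from h import *
def circ(P):
    A=np.c_[2*P,np.ones(len(P))]; x=np.linalg.lstsq(A,(P**2).sum(1),rcond=None)[0]; return x[:2],np.sqrt(x[2]+x[:2]@x[:2])
def grey(c):
    im=c['img'].astype(int); return (im.max(2)-im.min(2))<25
def ring(c,mask,z):
    # outline contour of largest mask comp -> circle on plane
    cs=cv2.findContours(mask.astype(np.uint8),cv2.RETR_EXTERNAL,cv2.CHAIN_APPROX_NONE)[0]
    k=max(cs,key=cv2.contourArea).reshape(-1,2)
    P=onplane(c,cv2.convexHull(k).reshape(-1,2),z)[:,:2]
    return (*circ(P),len(k))
def band(c,Q,cx,r,z0,z1):
    m=(Q[...,2]>z0)&(Q[...,2]<z1)&(np.hypot(Q[...,0]-cx[0],Q[...,1]-cx[1])<r)&grey(c)
    return m
E
python3 - <<'E'
from meas import *
for n in ('scene','side','wrist'):
    c=dict(np.load(n+'0.npz')); Q=cloud(c); g=grey(c)
    def st(u,v): return np.round(Q[v,u],0)
    if n=='scene': print(n,'filt',st(290,198),'plate',st(310,245),'cap',st(210,186),'tum',st(403,265),'cup',st(187,240))
    if n=='side': print(n,'filt',st(255,174),'plate',st(225,190),'cap',st(255,285),'orange',st(233,225),'ripper',st(380,298),'comb',st(283,365))
    if n=='wrist': print(n,'filt',st(110,70),'plate',st(200,60),'cap',st(170,300),'stud',st(78,55))
    np.savez('tmp_'+n,Q=Q)
E
```

```text
scene filt [510. 121. 109.] plate [555. 231.  31.] cap [702.  11. 215.] tum [477. 460.  62.] cup [798.   9.  89.]
side filt [527.  96. 109.] plate [444. 133.  28.] cap [ 517. -212.   15.] orange [468. -78.  82.] ripper [ 801. -251.    6.] comb [ 566. -411.    1.]
wrist filt [535. 100. 111.] plate [593. 119.  29.] cap [ 542. -164.   16.] stud [522. 108. 133.]
```

```bash
python3 - <<'E'
from meas import *
for n in ('scene','side','wrist'):
    c=dict(np.load(n+'0.npz')); Q=cloud(c)
    for nm,cx,r,z0,z1,z in (('filt',(520,108),75,103,116,110),('plate',(510,135),175,22,36,30),('stud',(520,108),25,116,140,124),('cap',(530,-200),60,6,24,13),('grip',(530,-200),40,35,56,46)):
        m=band(c,Q,cx,r,z0,z1); 
        if m.sum()<12: print(n,nm,'few',m.sum()); continue
        p=Q[m]; 
        try: ce,rr,k=ring(c,m,z)
        except Exception as e: ce=rr=k=None
        print(n,nm,m.sum(),'mean',np.round(np.nanmean(p,0),1),'med',np.round(np.nanmedian(p,0),1),'range',np.round((p[:,:2].max(0)+p[:,:2].min(0))/2,1),np.round(np.ptp(p[:,:2],axis=0),1),'circ',np.round(ce,1),np.round(rr,1))
    v=cv2.resize(c['img'],None,fx=1,fy=1)
E
```

```text
scene filt 588 mean [523.2 112.4 109.2] med [524.8 114.2 109.2] range [520.6 109.2] [93.6 94.9] circ [522.2 111.2] 48.4
scene plate 3830 mean [528.6 190.1  29.5] med [537.9 192.6  29.5] range [515.  166.5] [259.2 256.7] circ [518.  168.3] 129.2
scene stud 39 mean [522.  111.7 128.1] med [522.3 111.5 128.4] range [519.8 110.9] [17.5 16.7] circ [518.2 108.8] 12.1
scene cap 180 mean [ 550.2 -180.2   14.2] med [ 554.4 -178.1   14.5] range [ 545.1 -189.7] [71.1 74.9] circ [ 544.9 -187.9] 37.9
scene grip 25 mean [ 538.7 -183.1   43.4] med [ 539.  -181.    44.9] range [ 540.  -185.7] [18.3 20.5] circ [ 543.5 -183. ] 13.8
side filt 575 mean [517.  101.4 109.2] med [516.3  99.2 109.3] range [518.  106.1] [94.8 97.9] circ [517.4 103.1] 49.2
side plate 2612 mean [509.5 147.1  29.3] med [496.3 142.7  29.4] range [512.7 166.2] [255.5 267.1] circ [512.9 159.5] 130.9
side stud 42 mean [517.3 102.8 127. ] med [516.5 101.5 127.5] range [517.8 104.3] [18.9 15.8] circ [517.8 107.2] 12.6
side cap 498 mean [ 538.4 -205.3   15. ] med [ 537.1 -208.1   15.3] range [ 539.  -196.7] [71.1 73.7] circ [ 539.3 -196.8] 39.5
side grip 143 mean [ 539.4 -197.3   43.5] med [ 539.8 -198.2   44.5] range [ 539.5 -195. ] [30.1 31.5] circ [ 539.3 -200.1] 18.0
wrist filt 11162 mean [519.4 108.6 110. ] med [521.2 108.7 110. ] range [517.4 106.2] [95.9 90.3] circ [518.6 108.3] 48.0
wrist plate 14633 mean [540.3 118.6  30.1] med [566.9 126.9  30. ] range [515.4 107.4] [253.6 139.1] circ [514.6 163.5] 127.1
wrist stud 653 mean [520.4 107.9 130.2] med [521.  107.7 130.8] range [518.5 108.6] [18.8 19.5] circ [517.1 108.8] 10.6
wrist cap 1180 mean [ 542.6 -170.7   15.3] med [ 543.4 -171.1   16. ] range [ 540.8 -172.4] [73.7 36.4] circ [ 541.5 -188.3] 37.5
wrist grip few 0
```

Filter is at about (518.5,108) and the turntable middle at about (514.5,165). All three views agree on the offset between them, (-4.5,+57). The cap is at about (540,-194). I'll push with the two fingers 60 mm apart as a cradle, from the -y side, starting at y=35.

Emit:
step_arm(
  series=[
    [-0.045,-0.012,0,0],
    [-0.09,-0.024,0,0],
    [-0.132,-0.035,0,0],
    [-0.132,-0.035,0.04,0],
    [-0.132,-0.035,0.08,0],
    [-0.132,-0.035,0.12,0],
    [-0.132,-0.035,0.1437,0],
    [-0.132,-0.035,0.1437,0],
  ],
  gripper=0.06,
)

```text
time: 0.95
eef_pos: [514.3, 35.1, 85.3]
ee_rot: [1.0, 0.0, -0.005, -0.0]
contact_force: [0.1, -0.5, -0.8]
grip_width: 60.3
```

```bash
cat > look.py <<'E'
from meas import *
import sys
tag=sys.argv[1]
s=read_state(); print('t',round(s['time'],2),'tcp',np.round(s['eef_pos'],1),'F',np.round(s['contact_force'],1),'w',round(s['grip_width'],1))
for n in sys.argv[2:]:
    c=cam(n); cv2.imwrite(f'pics/{n}{tag}.png',c['img']); np.savez(f'{n}{tag}.npz',**c)
E
python3 look.py 1 side wrist
```

```text
t 0.95 tcp [514.3  35.1  85.3] F [ 0.1 -0.5 -0.8] w 60.3
```

View pics/side1.png

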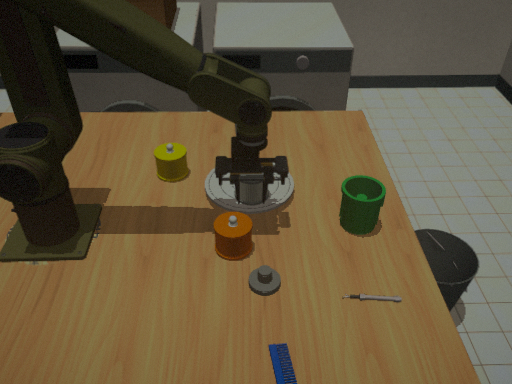

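```bash
python3 look.py 1b wrist scene
```

```text
t 1.05 tcp [518.   35.   90.1] F [ 0.  -0.2  0.6] w 59.8
```

View pics/wrist1b.png

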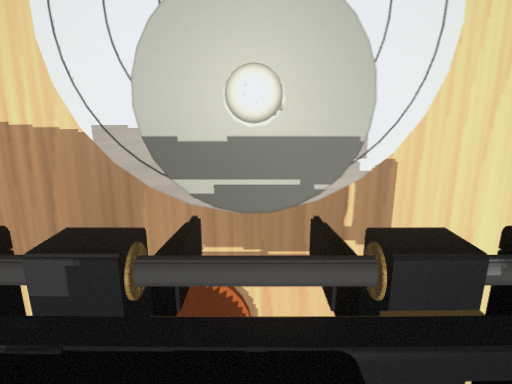

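The fingers are set either side of the filter's axis, with the stud at (254,93) on the wrist view's centre line. Now I push in +y.

Emit:
step_arm(
  series=[
    [0,-0.01,0,0],
    [0,-0.019,0,0],
    [0,-0.026,0,0],
    [0,-0.033,0,0],
    [-0.0005,-0.04,0,0],
    [-0.001,-0.047,0,0],
    [-0.0015,-0.053,0,0],
    [-0.002,-0.059,0,0],
  ],
)

```text
time: 1.95
eef_pos: [516.1, 94.4, 90.1]
ee_rot: [1.0, 0.0, 0.0, 0.0]
contact_force: [0.1, -2.9, 2.7]
grip_width: 59.8
```

Emit:
step_arm(
  series=[
    [-0.0005,-0.005,0,0],
    [-0.001,-0.009,0,0],
    [-0.0015,-0.012,0,0],
    [-0.0015,-0.014,0,0],
    [-0.0015,-0.014,0,0],
    [-0.0015,-0.014,0,0],
  ],
)

```text
time: 2.55
eef_pos: [514.3, 108.2, 89.6]
ee_rot: [1.0, -0.0, -0.0, -0.0]
contact_force: [-0.2, -0.7, 1.5]
grip_width: 60.2
```

```bash
python3 look.py 2 scene wrist side; python3 - <<'E'
from meas import *
for n in ('scene','side','wrist'):
    c=dict(np.load(n+'2.npz')); Q=cloud(c)
    for nm,cx,r,z0,z1,z in (('filt',(515,155),75,103,116,110),('plate',(510,165),150,22,36,30),('stud',(515,155),30,116,140,124)):
        m=band(c,Q,cx,r,z0,z1); ce,rr,k=ring(c,m,z)
        print(n,nm,m.sum(),np.round(ce,1),np.round(rr,1))
E
```

```text
t 2.55 tcp [514.3 108.2  89.6] F [-0.2 -0.7  1.5] w 60.2
scene filt 663 [518.8 151.9] 53.2
scene plate 3386 [518.  168.3] 129.3
scene stud 40 [516.  157.3] 11.5
side filt 315 [514.8 114.8] 43.4
side plate 2773 [513.  158.9] 130.5
side stud 27 [514.3 153.8] 10.5
wrist filt 40758 [514.1 153.8] 49.8
wrist plate 52125 [513.2 169.3] 128.3
wrist stud 2418 [514.7 156.6] 10.0
```

View pics/wrist2.png

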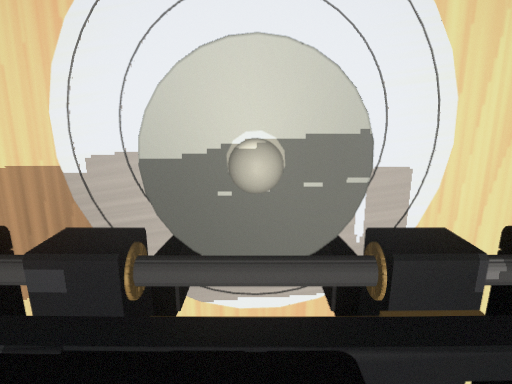

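View pics/scene2.png

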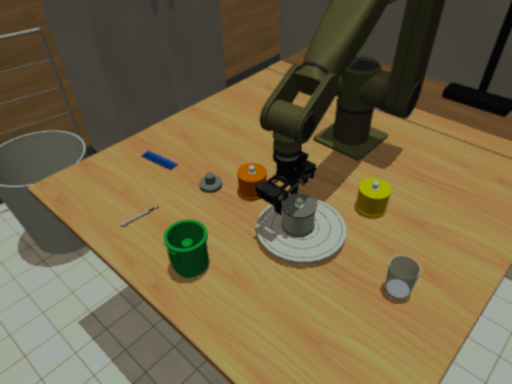

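```bash
cat > plate.py <<'E'
from meas import *
import sys
def rob(P,r0):
    x,r=None,None; idx=np.ones(len(P),bool)
    c=np.array([514.6,165.])
    for th in (15,8,4,2.5,2,2):
        idx=abs(np.hypot(*(P-c).T)-(r if r else r0))<th
        c,r=circ(P[idx])
    return c,r,idx.sum()
def platefit(n,tag):
    c=dict(np.load(f'{n}{tag}.npz')); Q=cloud(c); hsv=cv2.cvtColor(c['img'],cv2.COLOR_BGR2HSV)
    e=cv2.Canny(cv2.GaussianBlur(c['img'],(3,3),0),40,100)
    v,u=np.nonzero(e); P=onplane(c,np.c_[u,v],30)[:,:2]
    for r0 in (130,118,85,52):
        try:
            ce,r,k=rob(P,r0); print(n,tag,r0,np.round(ce,1),round(r,1),k)
        except Exception as ex: print(n,r0,ex)
for a in sys.argv[2:]: platefit(a,sys.argv[1])
E
python3 plate.py 2 wrist scene side; python3 plate.py 0 scene side wrist
```

```text
wrist 2 130 [513.6 158.1] 120.9 642
wrist 2 118 [513.1 165.2] 117.5 1203
wrist 2 85 [513.2 164.5] 85.2 1034
wrist 2 52 [516.1 170.7] 53.7 204
scene 2 130 [515.  166.1] 129.7 208
scene 2 118 [515.4 167.7] 128.5 182
scene 2 85 [516.3 159.2] 84.3 19
scene 2 52 [514.5 157.1] 50.2 41
side 2 130 [512.4 164.1] 129.4 152
side 2 118 [512.5 163.2] 128.8 150
side 2 85 [516.1 164. ] 91.5 36
side 2 52 [513.7 161.7] 52.1 63
scene 0 130 [514.8 166.4] 129.5 229
scene 0 118 [514.9 166.5] 129.5 227
scene 0 85 [514.8 164.3] 83.8 10
scene 0 52 [511.6 159.8] 51.7 21
side 0 130 [512.3 166. ] 129.6 165
side 0 118 [514.9 169.8] 126.5 82
side 0 85 [514.5 164.8] 89.1 56
side 0 52 [518.8 167. ] 49.2 16
wrist 0 130 [519.2 161.5] 122.1 394
wrist 0 118 [513.4 165.6] 117.5 620
wrist 0 85 [512.5 163. ] 84.2 218
wrist 0 52 [517.  153.2] 47.2 94
```

Turntable middle is about (513.5,165). The filter, at (514.5,156), sits 48 mm ahead of the TCP, so another 9 mm of push is needed.

Emit:
step_arm(
  series=[
    [-0.0005,-0.003,0,0],
    [-0.001,-0.005,0,0],
    [-0.001,-0.007,0,0],
    [-0.001,-0.009,0,0],
    [-0.001,-0.009,0,0],
    [-0.001,-0.009,0,0],
  ],
)

```text
time: 3.3
eef_pos: [513.4, 117.2, 89.9]
ee_rot: [1.0, 0.0, -0.0, -0.0]
contact_force: [-0.7, -0.6, -0.3]
grip_width: 60.0
```

Emit:
step_arm(
  series=[
    [0,0.02,0,0],
    [0,0.05,0,0],
    [0,0.09,0,0],
    [0,0.09,-0.05,0],
    [0,0.09,-0.1,0],
    [0,0.09,-0.14,0],
    [0,0.09,-0.14,0],
    [0,0.09,-0.14,0],
  ],
  gripper=0.06,
)

```text
time: 4.1
eef_pos: [514.2, 27.0, 231.5]
ee_rot: [1.0, -0.0, 0.002, -0.0]
contact_force: [0.9, 0.4, 0.1]
grip_width: 59.9
```

```bash
python3 look.py 3 wrist scene side; python3 plate.py 3 wrist scene side;  python3 - <<'E'
from meas import *
for n in ('scene','side','wrist'):
    c=dict(np.load(n+'3.npz')); Q=cloud(c)
    for nm,cx,r,z0,z1,z in (('filt',(515,165),75,103,116,110),('plate',(510,165),150,22,36,30),('stud',(515,165),30,116,140,124)):
        m=band(c,Q,cx,r,z0,z1); ce,rr,k=ring(c,m,z)
        print(n,nm,m.sum(),np.round(ce,1),np.round(rr,1))
E
```

```text
t 4.1 tcp [514.2  27.  231.5] F [0.9 0.4 0.1] w 59.9
wrist 3 130 [514.6 155.4] 118.5 327
wrist 3 118 [512.7 165.7] 117.1 885
wrist 3 85 [512.6 166. ] 84.2 704
wrist 3 52 [513.  180.5] 60.9 253
scene 3 130 [514.8 166.4] 129.5 237
scene 3 118 [514.9 166.5] 129.4 235
scene 3 85 [511.8 141.8] 71.8 41
scene 3 52 [515.2 162.6] 52.1 49
side 3 130 [512.4 164.8] 129.4 138
side 3 118 [519.9 170.5] 121.2 82
side 3 85 [515.1 162.6] 89.5 36
side 3 52 [515.6 175. ] 56.7 45
scene filt 638 [518.3 167.9] 48.5
scene plate 3453 [518.1 168.3] 129.2
scene stud 41 [515.7 164.7] 11.7
side filt 490 [513.  158.5] 49.1
side plate 2903 [512.9 159.7] 130.6
side stud 41 [515.2 165.5] 13.9
wrist filt 7777 [513.4 165.2] 47.5
wrist plate 26150 [512.6 166.1] 128.6
wrist stud 606 [513.6 165.8] 10.0
```

View pics/wrist3.png

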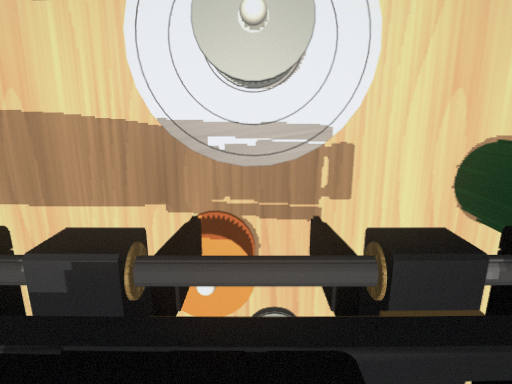

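View pics/side3.png

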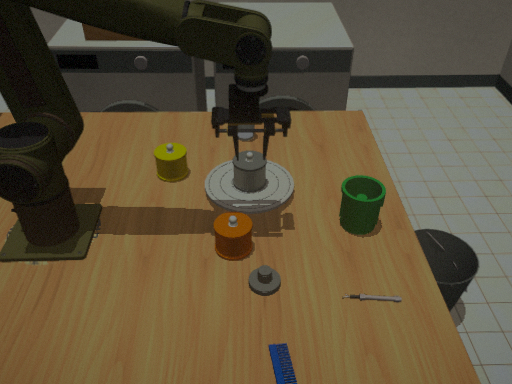

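The filter is about (513.7,165.3), within 2 mm of the middle and upright. Next I look at the cap from nearby with the wrist camera.

Emit:
step_arm(
  series=[
    [0.004,0.045,0,0],
    [0.008,0.09,0,0],
    [0.012,0.135,0,0],
    [0.016,0.18,0,0],
    [0.02,0.225,0,0],
    [0.024,0.27,0,0],
    [0.0265,0.307,0,0],
    [0.0265,0.307,0,0],
  ],
  gripper=0.06,
)

```text
time: 5.05
eef_pos: [538.9, -283.4, 227.3]
ee_rot: [1.0, -0.002, -0.002, -0.001]
contact_force: [-0.5, 0.4, -0.3]
grip_width: 59.7
```

Emit:
step_arm(
  series=[
    [0,0,0,0],
    [0,0,0,0],
    [0,0,0,0],
  ],
)

```text
time: 5.35
eef_pos: [539.9, -278.6, 229.4]
ee_rot: [1.0, 0.001, -0.0, -0.0]
contact_force: [-0.4, -0.2, 0.2]
grip_width: 60.2
```

```bash
python3 look.py 4 wrist side; python3 - <<'E'
from meas import *
for n in ('side','wrist'):
    c=dict(np.load(n+'4.npz')); Q=cloud(c)
    for nm,cx,r,z0,z1,z in (('cap',(540,-194),55,6,24,14),('grip',(540,-194),40,38,56,46)):
        m=band(c,Q,cx,r,z0,z1); 
        if m.sum()<20: continue
        ce,rr,k=ring(c,m,z)
        print(n,nm,m.sum(),np.round(ce,1),np.round(rr,1),np.round(np.nanmedian(Q[m],0),1))
E
```

```text
t 5.35 tcp [ 539.9 -278.6  229.4] F [-0.4 -0.2  0.2] w 60.2
side cap 492 [ 539.3 -197.3] 39.1 [ 537.2 -207.8   14.9]
side grip 130 [ 539.2 -198.8] 17.1 [ 539.8 -196.8   44.8]
wrist cap 3014 [ 539.6 -192.7] 37.2 [ 539.6 -192.7   16.1]
wrist grip 886 [ 540.1 -193.1] 16.5 [ 539.7 -193.3   46. ]
```

View pics/wrist4.png

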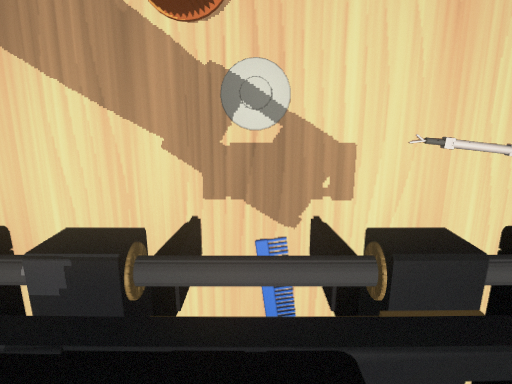

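The cap is at (255,94) in the wrist view, which puts it at (540,-193), with the grip top at z=46 as expected. I'll descend around the grip and close.

Emit:
step_arm(
  series=[
    [0,-0.045,0,0],
    [0,-0.087,0,0],
    [0,-0.087,0.045,0],
    [0,-0.087,0.09,0],
    [0,-0.087,0.13,0],
    [0,-0.087,0.165,0],
    [0,-0.087,0.191,0],
    [0,-0.087,0.191,0],
  ],
)

```text
time: 6.25
eef_pos: [540.0, -192.3, 37.9]
ee_rot: [1.0, 0.001, -0.0, -0.0]
contact_force: [-0.1, -0.3, 1.1]
grip_width: 60.0
```

Emit:
step_arm(
  series=[
    [0,0,0,0],
    [0,0,0,0],
  ],
)

```text
time: 6.45
eef_pos: [540.2, -192.7, 39.4]
ee_rot: [1.0, 0.0, 0.0, 0.0]
contact_force: [0.2, 0.1, -0.3]
grip_width: 60.0
```

Emit:
step_arm(
  series=[
    [0,0,0,0],
    [0,0,0,0],
    [0,0,0,0],
    [0,0,0,0],
    [0,0,0,0],
    [0,0,0,0],
  ],
  gripper=0.02,
  squeeze=45,
)

```text
time: 7.05
eef_pos: [540.0, -193.1, 39.1]
ee_rot: [1.0, 0.0, -0.0, -0.0]
contact_force: [-1.2, -0.2, 0.8]
grip_width: 30.9
```

```bash
python3 look.py 5 wrist side
```

```text
t 7.05 tcp [ 540.  -193.1   39.1] F [-1.2 -0.2  0.8] w 30.9
```

View pics/wrist5.png

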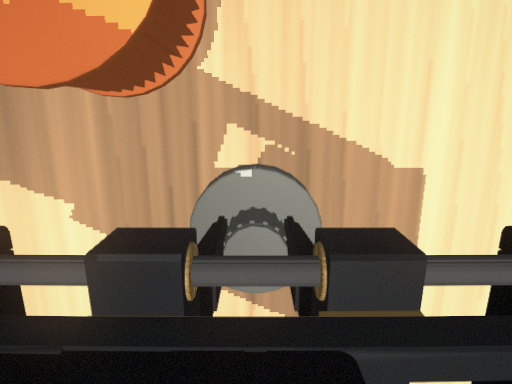

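View pics/side5.png

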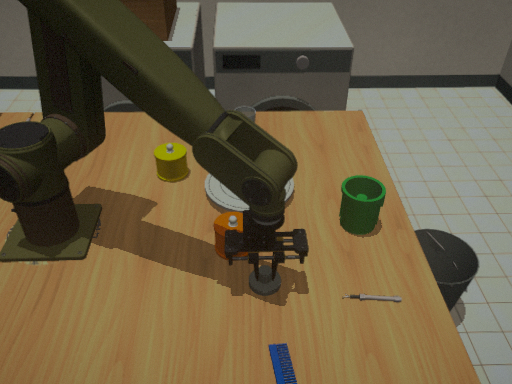

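The cap is held: opening 30.9 mm, grip between the pads at about (255,240). Lift.

Emit:
step_arm(
  series=[
    [0,0,-0.02,0],
    [0,0,-0.06,0],
    [0,0,-0.105,0],
    [0,0,-0.15,0],
    [0,0,-0.191,0],
    [0,0,-0.191,0],
    [0,0,-0.191,0],
    [0,0,-0.191,0],
  ],
)

```text
time: 7.95
eef_pos: [539.0, -192.6, 227.7]
ee_rot: [1.0, -0.0, -0.002, -0.001]
contact_force: [0.0, -0.1, -0.2]
grip_width: 31.4
```

```bash
python3 look.py 6 wrist; cat > capin.py <<'E'
from meas import *
import sys
def capin(tag):
    s=np.load(f'wrist{tag}.npz'); c=dict(s); t=TCP
    Q=cloud(c); 
    m=(abs(Q[...,0]-t[0])<45)&(abs(Q[...,1]-t[1])<45)&(Q[...,2]>t[2]-32)&(Q[...,2]<t[2]-15)
    cs=max(cv2.findContours(m.astype(np.uint8),0,cv2.CHAIN_APPROX_NONE)[0],key=cv2.contourArea).reshape(-1,2)
    # outer boundary pixels only: radius close to 38
    P=onplane(c,cs,t[2]-39+13)[:,:2]; ce=t[:2].copy()
    for th in (6,4,3,2,2):
        k=abs(np.hypot(*(P-ce).T)-38)<th; 
        ce,r=circ(P[k])
    print('cap zmed',np.nanmedian(Q[m][:,2])-t[2],'cap-tcp',np.round(ce-t[:2],1),'r',round(r,1),k.sum())
TCP=read_state()['eef_pos']; capin(sys.argv[1])
E
python3 capin.py 6
```

```text
t 7.95 tcp [ 539.  -192.6  227.7] F [ 0.  -0.1 -0.2] w 31.4
cap zmed -22.410443171966847 cap-tcp [0.5 1.1] r 37.3 183
```

View pics/wrist6.png

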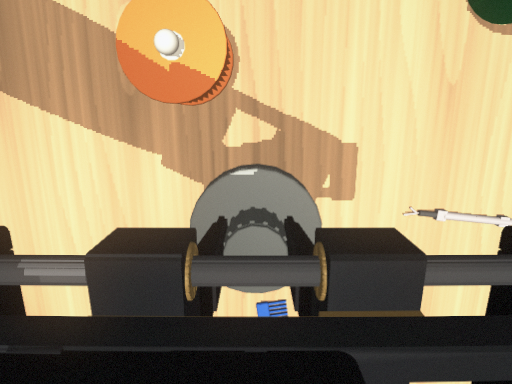

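Emit:
step_arm(
  series=[
    [-0.004,-0.03,0,0],
    [-0.008,-0.075,0,0],
    [-0.012,-0.12,0,0],
    [-0.016,-0.165,0,0],
    [-0.02,-0.21,0,0],
    [-0.024,-0.25,0,0],
    [-0.0265,-0.283,0,0],
    [-0.0265,-0.283,0,0],
  ],
)

```text
time: 8.8
eef_pos: [511.9, 93.1, 227.6]
ee_rot: [1.0, 0.002, -0.002, -0.0]
contact_force: [0.2, -0.9, -1.1]
grip_width: 31.0
```

Emit:
step_arm(
  series=[
    [0,0,0,0],
    [0,0,0,0],
    [0,0,0,0],
    [0,0,0,0],
  ],
  squeeze=55,
)

```text
time: 9.2
eef_pos: [513.6, 89.0, 229.7]
ee_rot: [1.0, -0.001, -0.0, 0.0]
contact_force: [-0.2, 0.4, -0.5]
grip_width: 30.9
```

```bash
python3 look.py 7 wrist side scene; python3 capin.py 7; python3 - <<'E'
from meas import *
for n in ('wrist',):
    c=dict(np.load(n+'7.npz')); Q=cloud(c)
    for nm,cx,r,z0,z1,z in (('filt',(515,165),60,106,116,110),('stud',(515,165),30,116,140,124),('ballcap',(515,165),30,130,140,132)):
        m=band(c,Q,cx,r,z0,z1)
        if m.sum()<20: continue
        ce,rr,k=ring(c,m,z)
        print(n,nm,m.sum(),np.round(ce,1),np.round(rr,1),np.nanmean(Q[m],0))
E
```

```text
t 9.2 tcp [513.6  89.  229.7] F [-0.2  0.4 -0.5] w 30.9
cap zmed -23.179549232796404 cap-tcp [0.4 0.8] r 37.2 184
wrist filt 11063 [513.7 165.9] 47.7 [513.75150426 167.34845556 110.1013838 ]
wrist stud 566 [513.7 165.8] 9.9 [513.68429844 165.57730513 130.83340093]
wrist ballcap 380 [513.7 165.7] 8.2 [513.9053963  165.6711178  132.26410248]
```

View pics/wrist7.png

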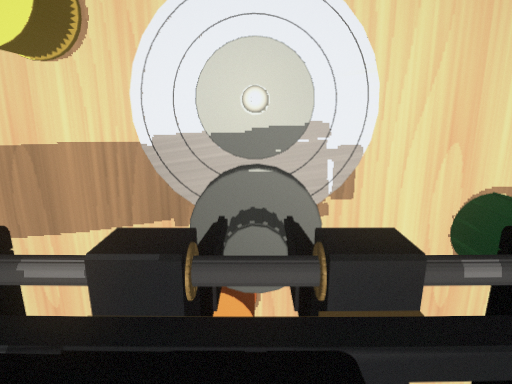

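Filter centre is (513.7,165.7), and the cap in hand is offset (0.4,0.8) from the TCP, so the target TCP is (513.4,165.0). I'll come down to just above first contact.

Emit:
step_arm(
  series=[
    [0,-0.04,0,0],
    [0,-0.07,0,0],
    [0,-0.075,0,0],
    [0,-0.075,0.02,0],
    [0,-0.075,0.04,0],
    [0,-0.075,0.05,0],
    [0,-0.075,0.05,0],
    [0,-0.075,0.05,0],
  ],
)

```text
time: 10.15
eef_pos: [513.8, 164.6, 180.5]
ee_rot: [1.0, -0.0, 0.0, -0.0]
contact_force: [-0.2, 0.0, -0.5]
grip_width: 30.9
```

```bash
python3 look.py 8 side scene wrist; python3 capin.py 8; python3 -c "
import cv2
for n in('side','scene'):
    a=cv2.imread(f'pics/{n}8.png');a=a[110:230,190:340] if n=='side' else a[140:260,230:380]
    cv2.imwrite(f'pics/{n}8z.png',cv2.resize(a,None,fx=4,fy=4))"
```

```text
t 10.15 tcp [513.8 164.6 180.5] F [-0.2  0.  -0.5] w 30.9
cap zmed -22.9160607522428 cap-tcp [0.5 1.1] r 37.2 185
```

View pics/side8z.png

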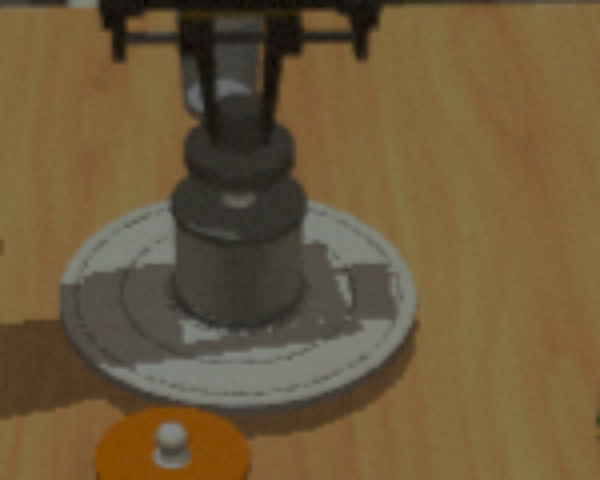

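View pics/scene8z.png

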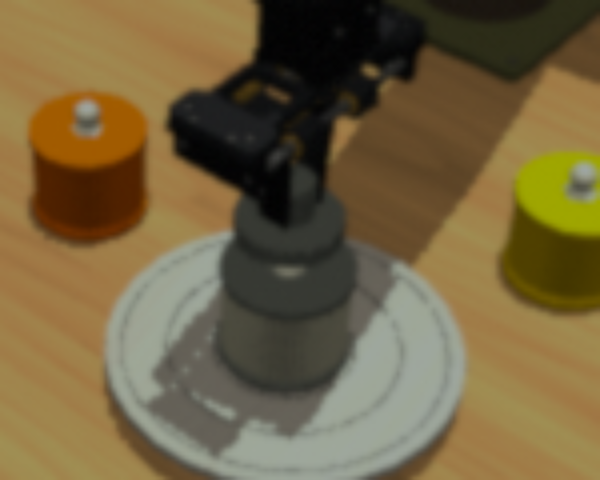

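Both views show the cap aligned above the filter. Now I lower it slowly and watch the force.

Emit:
step_arm(
  series=[
    [0,0,0.006,0],
    [0,0,0.012,0],
    [0,0,0.016,0],
    [0,0,0.019,0],
    [0,0,0.021,0],
    [0,0,0.021,0],
  ],
)

```text
time: 10.9
eef_pos: [513.5, 165.4, 159.5]
ee_rot: [1.0, 0.0, -0.0, -0.0]
contact_force: [-1.1, 1.5, 2.5]
grip_width: 30.8
```

Emit:
step_arm(
  series=[
    [0,0,0.001,0],
    [0,0,0.002,0],
    [0,0,0.003,0],
    [0,0,0.003,0],
  ],
)

```text
time: 11.3
eef_pos: [513.8, 165.4, 157.7]
ee_rot: [1.0, 0.0, 0.0, -0.0]
contact_force: [-4.4, -0.0, 11.0]
grip_width: 31.2
```

Emit:
step_arm(
  series=[
    [0,0,0.001,0],
    [0,0,0.002,0],
    [0,0,0.003,0],
    [0,0,0.003,0],
  ],
)

```text
time: 11.7
eef_pos: [512.7, 164.5, 151.3]
ee_rot: [1.0, 0.0, -0.001, 0.001]
contact_force: [-0.1, -0.5, -3.0]
grip_width: 31.0
```

It clicked: 11 N, then a slight pull downward. I continue to the seat and press.

Emit:
step_arm(
  series=[
    [0,0,0.001,0],
    [0,0,0.002,0],
    [0,0,0.003,0],
    [0,0,0.004,0],
    [0,0,0.005,0],
    [0,0,0.005,0],
  ],
)

```text
time: 12.3
eef_pos: [513.7, 165.0, 149.1]
ee_rot: [1.0, 0.0, 0.0, 0.0]
contact_force: [-4.1, -1.9, 3.9]
grip_width: 30.9
```

Emit:
step_arm(
  series=[
    [0,0,0.001,0],
    [0,0,0.002,0],
    [0,0,0.002,0],
  ],
)

```text
time: 12.6
eef_pos: [513.9, 165.0, 149.1]
ee_rot: [1.0, 0.0, 0.0, 0.0]
contact_force: [-8.5, -2.8, 14.0]
grip_width: 30.8
```

A side force of -8.5 N in x has built up. I relieve it with a small -x shift and check.

Emit:
step_arm(
  series=[
    [-0.0005,0,0,0],
    [-0.001,0,0,0],
    [-0.001,0,0,0],
  ],
)

```text
time: 12.9
eef_pos: [513.6, 165.0, 149.0]
ee_rot: [1.0, 0.0, 0.001, 0.0]
contact_force: [-5.1, -2.1, 11.1]
grip_width: 31.0
```

```bash
python3 look.py 9 side scene wrist; python3 capin.py 9; python3 -c "
import cv2
for n in('side','scene'):
    a=cv2.imread(f'pics/{n}9.png');a=a[110:230,190:340] if n=='side' else a[140:260,230:380]
    cv2.imwrite(f'pics/{n}9z.png',cv2.resize(a,None,fx=4,fy=4))"
python3 - <<'E'
from meas import *
for n in ('scene','side','wrist'):
    c=dict(np.load(n+'9.npz')); Q=cloud(c)
    for nm,cx,r,z0,z1,z in (('filt',(514,165),60,106,114,110),('capdish',(514,165),45,118,130,124)):
        m=band(c,Q,cx,r,z0,z1)
        if m.sum()<20: continue
        ce,rr,k=ring(c,m,z)
        print(n,nm,m.sum(),np.round(ce,1),np.round(rr,1),'zmed',np.nanmedian(Q[m][:,2]))
E
```

```text
t 12.9 tcp [513.6 165.  149. ] F [-5.1 -2.1 11.1] w 31.0
cap zmed -22.85124158308045 cap-tcp [0.4 1.2] r 37.2 185
scene filt 212 [518.3 167.3] 47.4 zmed 109.48373395355564
scene capdish 276 [518.7 167.2] 38.7 zmed 125.2176655773767
side filt 179 [514.  159.3] 46.9 zmed 109.33573886107766
side capdish 251 [514.  158.4] 39.3 zmed 125.11261527664735
wrist filt 3843 [514.  166.5] 46.8 zmed 110.09851744635515
wrist capdish 5781 [514.1 167.5] 36.5 zmed 126.09880123431786
```

View pics/side9z.png

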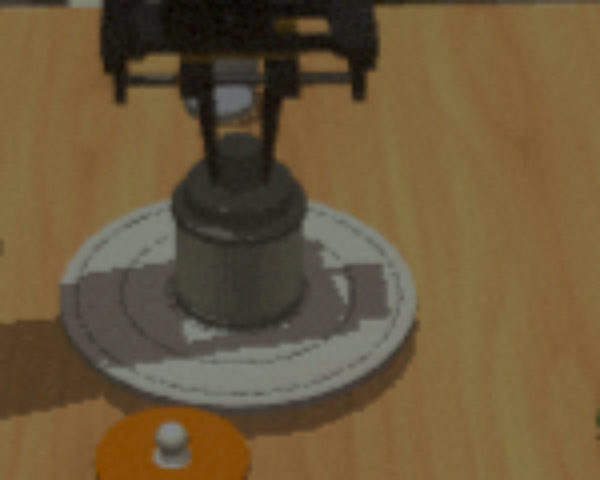

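View pics/wrist9.png

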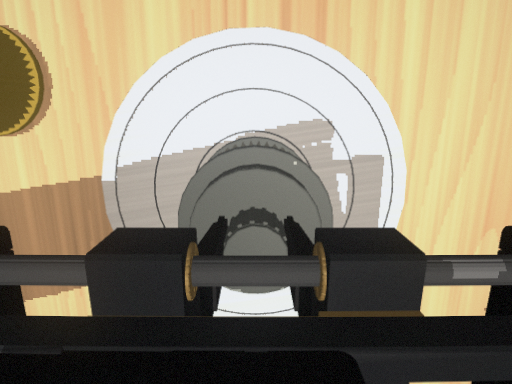

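The cap is home: its dish top is 16 mm above the filter face, concentric within about 1 mm. I press somewhat more and relieve the side force further.

Emit:
step_arm(
  series=[
    [-0.0005,0.0003,0.0005,0],
    [-0.001,0.0005,0.001,0],
    [-0.0015,0.0005,0.0015,0],
    [-0.0015,0.0005,0.0015,0],
    [-0.0015,0.0005,0.0015,0],
    [-0.0015,0.0005,0.0015,0],
  ],
)

```text
time: 13.65
eef_pos: [513.5, 164.9, 149.0]
ee_rot: [1.0, 0.0, 0.003, -0.001]
contact_force: [-2.5, -2.3, 14.2]
grip_width: 31.0
```

Emit:
step_arm(
  series=[
    [0,0,0,0],
    [0,0,0,0],
    [0,0,0,0],
    [0,0,0,0],
    [0,0,0,0],
    [0,0,0,0],
    [0,0,0,0],
    [0,0,0,0],
  ],
)

```text
time: 14.45
eef_pos: [513.5, 164.9, 149.0]
ee_rot: [1.0, -0.0, 0.003, -0.001]
contact_force: [-2.5, -2.2, 14.0]
grip_width: 30.8
```

```bash
python3 look.py 10 side scene wrist; python3 - <<'E'
from meas import *
for n in ('scene','side','wrist'):
    c=dict(np.load(n+'10.npz')); Q=cloud(c)
    for nm,cx,r,z0,z1,z in (('filt',(514,165),60,106,114,110),('capdish',(514,165),45,118,130,124)):
        m=band(c,Q,cx,r,z0,z1); ce,rr,k=ring(c,m,z)
        print(n,nm,np.round(ce,1),np.round(rr,1),'zmed',np.nanmedian(Q[m][:,2]))
E
python3 -c "
from h import *
print(job_done()); s=read_state(); print(s['time'],s['contact_force'],s['eef_pos'])"
```

```text
t 14.45 tcp [513.5 164.9 149. ] F [-2.5 -2.2 14. ] w 30.8
scene filt [517.9 167.1] 47.6 zmed 109.44668966792925
scene capdish [518.6 167.7] 38.5 zmed 125.05554137046263
side filt [514. 157.] 47.5 zmed 109.40350953926041
side capdish [513.6 157.9] 39.3 zmed 124.76280073116425
wrist filt [514.  166.4] 46.9 zmed 110.08796645791483
wrist capdish [514.1 167.3] 36.6 zmed 126.09099846394302
the job is handed in; nothing more can be done
None
the job is handed in; nothing more can be done
```

The filter is in the middle of the turntable, the cap has snapped home on it, and I handed the job in at about 14.5 s with the gripper still holding and pressing. `job_done()` gave no verdict, so this rests on my own last checks.

- **Filter:** I slid it about 57 mm in +y with the two fingers as a cradle. The wrist view puts it at about (514,166) mm against the turntable middle at about (513.5,165) mm, and it stayed upright on the plate.
- **Cap:** I took it from the bench and pressed it over the stud. The force rose to 11 N, dropped at the click, then pulled slightly downward. The top of the cap's dish is 16 mm above the filter's face, so the rim is seated. It is concentric within about 1 mm.
- **Final hold:** The push is a steady 14 N down, so with the filter's weight about 17 N on the plate. The opening is 31 mm on the grip.

**Where checks disagreed:**
- **Side force:** While pressing, it reached -8.5 N in x. I shifted the arm to reduce it, and about -2.5 N in x and -2.2 N in y remained, with no visible sliding of the filter.
- **Camera offsets:** The side and scene views place the filter up to about 9 mm from where the wrist view does. For the side view much of this comes from the fingers hiding part of the outline. Before the cap was on, all three views had the filter within 2 mm of the turntable middle.

I never commanded the arm against a bystander, but I did not measure their positions at the end.

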